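Brush off the herb grower and hold up its clip-in pod cassette

ROBOT

A 6-joint arm with a two-finger parallel gripper is mounted at the origin on the work surface. World frame = base frame: x ahead of the robot, y to its left, z up, the work surface at z = 0. Lengths are in m, angles in rad, forces in N, time in s.
With the tool pointing down it reaches from about 0.3 to 0.875 m from the base axis. Payload 6.4 kg.
Tool frame: the origin (TCP) lies midway between the tips of the shut fingers; the grasp point (between the pads) lies ctrl.grip_depth behind it (ctrl.grip_depth is the distance from the TCP to the grasp point, in m); x points along the fingers, y is the direction in which the jaws open and shut, and the axes are right-handed (so a half turn about x gives the same grasp; the last joint's range is limited). The gripper opens to 85 mm and grips with 20 to 120 N. Pads are 22 mm wide; open, the fingers measure 114 mm over their backs; the gripper's body (76 mm by 85 mm) begins 54 mm behind the grasp point. The pads swing forward as they close: fully open they stand 13 mm farther back than shut.
Start: joints at [-1.43, 0.181, 1.607, -0, 1.354, -0.206], TCP at [0.195, -0.541, 0.231] pointing down, gripper open.
Joint ranges: [-2.99, 2.99], [-0.89, 2.07], [0.3, 2.58], [-1.14, 4.28], [0, 2.63], [-3.12, 3.12]. Speed limits (rad/s): [2.57, 2.57, 3.01, 3.14, 3.14, 3.14].

INTERFACE

Orientations are given as a unit quaternion [w, x, y, z].
In Python, from bench import ctrl gives the robot as it stands.
- The arm moves only by the tool carry_out, never from a script. Its argument "motion" is one flat list of numbers, 7 for each row, row after row: the turn, a rotation vector about the tool's x, y, z in degrees, then the shift along the tool's x, y, z in m, then the gripper's target within -1 to 1 (shut at 1, half-way at 0, fully open at -1). A call has 1 to 10 rows; each row shifts and turns the pose as measured when the row begins, along the tool's axes as they then stand; what a row does not reach is not made up. A row lasts 1/10 s, in which the tool goes at most 50 mm and 8.59 degrees, less where a joint would pass 70% of its speed; a pose out of reach is approached as far as the arm can. A call with a gripper value outside its range is refused whole. The fingers move at their own pace and stop on an object; the grip force is fixed at half the most. Time passes only in rows, so rows that do not move let the fingers close. It gives the time, the measured TCP pose, the force and the opening at its end, in the units of the state.
- ctrl.get_obs(): the state, without advancing time (a new reading comes with each control period).
- ctrl.camera(name): name is "scene" or "top" or "wrist"; returns the picture (480x640x3 uint8, blue, green, red); there is no depth.
- ctrl.camera_params(name): a dict with "mtx" (3x3 intrinsics, pixels), "pose" (4x4, takes a point from camera to world coordinates); the wrist camera has in their place "hand_eye" (4x4, takes a point from camera to tool coordinates, whose origin is the TCP and whose axes are the tool frame's). Camera axes: x right, y down, z forward; pixel columns grow to the right and rows downward; lengths in m; the calibration is good to about 2 mm. A picture is of the moment at which its call begins: read the wrist's pose just before it. camera_params takes no time and is no camera call.
- ctrl.hand_in(): hands the job in, once; it reports no verdict.
Trained networks look in the newest picture that a camera, given by its name, has taken for a name from the list of things; names that differ only in an ending like _2 or _b are one class to them, and where a whole thing is asked for, a point or a joint stands for the part that bears it (a point fixed in the world has none). Each returns a list of dicts, best first, with "conf" (0 to 1); they miss things now and then, are a little off and sometimes report something else, mostly with a low value. They report only what shows in the picture. A call takes as long as a camera call. They do not tell look-alikes from the thing itself.
- ctrl.boxes_of(camera, thing): "point" ([x, y, z] in m, in the coordinates of the camera as it stood for that picture, good to about 4 mm: the middle of the surface that is visible of it).
- ctrl.trace(camera, thing): "pixels" (480x640 bool, what is visible of it).
- ctrl.landmark_of(camera, thing): "point" ([x, y, z] in m, in the coordinates of the camera as it stood for that picture, good to about 4 mm: a listed point, or the origin of a listed thing).
The state is a dict: "time_s": time; "q": joint angles; "dq": joint speeds; "joint_efforts": joint torques, N m; "eef_pos": TCP position; "eef_rot": TCP orientation; "wrist_force": force on the tool from outside, world axes, zero at the start; "torque": the same for the moment, N m; "opening": opening from 0.0 (shut) to 1.0 (fully open).
Only numpy, scipy, OpenCV 4.12 (cv2) and the standard library are available. Lean on these libraries where they do the work, as an engineer would, in place of code of your own. Each camera call takes 0.05 s, during which the arm holds its last target. There are 200 camera calls.

TASK

Shards of a broken clay pot lie on the ledge of the windowsill herb grower. Pick up the small brush and with it, not with the fingers, sweep every shard off the ledge into the grower's spill tray so that none can fall into the water well, then stand the brush back on the sill tiles on its bristles and let go of it. Only then pinch the cassette's two side catches together, lift the cassette completely out of its well and finish while still holding it, level, still and with both catches pinched, 5 to 10 cm above the grower's deck; do not disturb the other things on the sill.

Things in the scene. Friction and masses are not known exactly. Their poses are not given: they have to be found in the camera images.
- planter: Herb grower, white plastic, fixed, 120 (x) by 310 (y) mm. Origin: on the sill under the centre of the cassette well. Flat deck 60 mm above the sill from y = -60 to 150; its part beyond y = 45 is the ledge. The well (x -47 to 47, y -29 to 29, floor 18 mm above the sill) holds the cassette.
- ledge (a point): Centre of the ledge's flat top, 60 mm above the sill, axes as the grower's (at its y = 97). Ledge from 52 mm before it (-y) to the open end 53 mm beyond it (+y), where it drops into the spill tray. Rails along both sides, inner faces at x = -50 and 50, 10 mm high. Shards lie from 17 mm before to 48 mm beyond this point; the first 33 mm of the ledge are bare, room to set the brush down.
- tray (a point): Centre of the spill tray's floor, 6 mm above the sill (grower's y = 198). Inside 112 (x) by 96 (y) mm, wall tops 45 mm above the sill, lower than the ledge.
- cassette: Pod cassette, grey plastic, 90 (x) by 54 (y) by 42 mm, 0.16 to 0.31 kg; origin at the centre of its underside, axes as the grower's. Sits in the well with 2 mm play, top flush with the deck. On top two round pods at x = -29 and 29 and, at its middle, two upright catch tabs, the only parts to grip. A tooth on each catch under the well's lip locks it until both are pressed.
- catch_left (a joint): Catch at the cassette's +y side: slides straight inward (towards -y) as it is pressed; 0 = released, 0.007 m = fully in (stop). Spring force 3 N at the start, 9 N fully in; it springs back if let go. Unlocked from about 0.004 m.
- catch_right (a joint): Catch at the cassette's -y side: the same, pressed towards +y.
- catch_left_tab (a point): Middle of the outer face of the +y tab, where a finger presses, 22 mm above the cassette's top (82 mm above the sill when seated). Tab 24 mm wide (x), 4 mm thick, 34 mm high above the cassette's top. Across both tabs' outer faces: 54 mm released, 40 mm pinched; flat deck outside both tabs.
- catch_right_tab (a point): The same point on the -y tab.
- brush: Wooden block brush, 0.12 kg, standing on its bristles; origin at the centre of the bristles' underside, z up, long axis x. Bristles (stiff) 86 by 26 by 24 mm high, above them the block 90 by 34 mm up to 38 mm, above that the grip ridge 60 (x) by 20 (y) mm from 38 to 73 mm. To pick it up, take the ridge across its 20 mm.
- shard1: Chunky terracotta shard, about 20 by 14 by 12 mm, 12 g, lying on the ledge; origin near the middle of its underside.
- shard2: Another such shard, 10 mm high.
- shard3: Another such shard, 11 mm high.
- jar: Bystander: green glass jar with lid, 72 mm across, 130 mm high; origin under its centre.
- funnel: Bystander: stainless funnel standing on its 104 mm mouth, 100 mm high; origin under its centre.
- jar_gripper: Bystander: hard silicone ring for opening jars, 96 mm across, 16 mm high; origin under its centre.
- lid1: Bystander: aluminium screw lid, 82 mm across, 15 mm high; origin under its centre.
- lid2: Bystander: a second such lid.
- mug: Bystander: ceramic mug, 80 mm across, 90 mm high, handle on its +y side; origin under its centre.
Mind the look-alikes: they are no part of the job. What is shaped like the cassette but orange or red is not meant.

How it is judged:
On the way, in this order (a step that is already met when the one before it is completed fails the run):
1. all three shards lie in the spill tray (y of shard1 in the frame of planter between 0.15 and 0.25 m and x of shard1 in the frame of planter between -0.06 and 0.06 m and z of each of shard1, shard2, shard3 in the frame of planter below 0.045 m and y of shard2 in the frame of planter between 0.15 and 0.25 m and x of shard2 in the frame of planter between -0.06 and 0.06 m and y of shard3 in the frame of planter between 0.15 and 0.25 m and x of shard3 in the frame of planter between -0.06 and 0.06 m), for 0.2 s.
2. the brush stands on the tiles on its bristles, let go (height (world z) of brush below 0.004 m and angle between brush's own z axis and vertical below 0.15 rad and contact force between the fingers and brush below 0.1 N), for 0.2 s.
3. the cassette is held by its pinched catches, out of the well (z of cassette in the frame of planter above 0.085 m and value of joint each of catch_left, catch_right above 0.004 m and contact force between the fingers and cassette above 3 N and contact force between cassette and planter below 0.2 N), for 0.3 s.
At the end, for the whole second after the job is handed in: Fingers hold the cassette: both catches in over 4 mm, underside over 85 mm above the sill (25 mm above the deck), tilt under 0.25 rad, under 0.03 m/s, not touching the grower; all shards in the spill tray below its wall tops; brush on its bristles on the tiles (4 mm, 0.15 rad), let go (all of step 1 and all of step 2 and all of step 3 and angle between cassette's own z axis and vertical below 0.25 rad and linear speed of cassette below 0.03 m/s); the arm keeps its last pose, push and grip.
It fails at once if the fingers push a shard (contact force between the fingers and shard1 above 0.3 N or contact force between the fingers and shard2 above 0.3 N or contact force between the fingers and shard3 above 0.3 N).
It fails at once if the cassette is raised while a shard is not in the spill tray (z of cassette in the frame of planter above 0.03 m and not (y of shard1 in the frame of planter between 0.15 and 0.25 m and x of shard1 in the frame of planter between -0.06 and 0.06 m and z of each of shard1, shard2, shard3 in the frame of planter below 0.045 m and y of shard2 in the frame of planter between 0.15 and 0.25 m and x of shard2 in the frame of planter between -0.06 and 0.06 m and y of shard3 in the frame of planter between 0.15 and 0.25 m and x of shard3 in the frame of planter between -0.06 and 0.06 m)).
It fails at once if another thing on the sill is shifted by more than 30 mm (distance of any of jar, funnel, jar_gripper, lid1, lid2, mug from where it was at the start of the episode above 0.03 m).
It also fails if it takes over 53 s, if anything falls off the work surface, if the arm or the gripper's body presses on something with over 40 N, if the wrist force passes 120 N, or if a joint passes its speed limit or range.

## Working session

There is one attempt and no reset: what is moved stays moved. The work goes in short steps, Python scripts to look and compute and a tool call to move; the robot and the scene stay as the last step left them, time stands still between calls to the robot, and variables do not carry over. Pictures are saved under pics/ and viewed, about 8 in all and at most 12, crops included, and the job is handed in when it is done.

Besides the shell and the picture viewer there is one more tool, called after "Emit:" in YAML: its name, and indented under it one key for each argument. carry_out: Moves the arm, as the interface text tells. Its arguments: {"type":"object","properties":{"motion":{"type":"array"}},"required":["motion"]}

```bash
ls; mkdir -p pics; cat > h.py <<'E'
import numpy as np, cv2
from scipy.spatial.transform import Rotation as R
from bench import ctrl
def T_tool(o=None):
    o=o or ctrl.get_obs(); T=np.eye(4); w=o['eef_rot']
    T[:3,:3]=R.from_quat([w[1],w[2],w[3],w[0]]).as_matrix(); T[:3,3]=o['eef_pos']; return T
def campose(n):
    p=ctrl.camera_params(n)
    return p['pose'] if n!='wrist' else T_tool()@np.array(p['hand_eye'])
def shot(n,f=None):
    P=np.array(campose(n)); im=ctrl.camera(n)
    if f: cv2.imwrite('pics/'+f,im)
    return im,P
def find(n,P,t,fn='landmark_of',k=3):
    out=[]
    for d in getattr(ctrl,fn)(n,t)[:k]:
        p=np.array(d['point']); w=P[:3,:3]@p+P[:3,3]
        m=np.array(ctrl.camera_params(n)['mtx']); u=m@p; out.append((round(d['conf'],2),w.round(4).tolist(),(u[:2]/u[2]).round().tolist()))
    print(n,t,out); return out
E
python3 - <<'E'
from h import *
print(ctrl.grip_depth, ctrl.get_obs())
a,P=shot('top','top1.png')
for t in ['planter','ledge','tray','cassette','catch_left_tab','catch_right_tab','brush','shard1','shard2','shard3','jar','mug','funnel','lid1','jar_gripper']: find('top',P,t)
b,P=shot('scene','scene1.png')
for t in ['planter','ledge','tray','cassette','catch_left_tab','catch_right_tab','brush']: find('scene',P,t)
E
```

```text
pics
0.0187 {'time_s': 0.0, 'q': array([-1.43032449e+00,  1.81552007e-01,  1.60798948e+00,  6.87859063e-06,
        1.35376970e+00, -2.06277405e-01]), 'dq': array([ 0.00080327,  0.00153648, -0.00078108,  0.00023068, -0.00031361,
        0.00072717]), 'joint_efforts': array([-2.21047185e-04, -4.44874656e+01, -3.51334655e+01, -4.66352885e-04,
        9.06503439e-03,  9.22276143e-06]), 'eef_pos': array([ 0.19536366, -0.54022582,  0.23038692]), 'eef_rot': array([ 0.12137337,  0.69652819,  0.12258775, -0.69648347]), 'wrist_force': array([ 0.37217902,  0.55957116, -0.24962077]), 'torque': array([-0.05388226, -0.04015542, -0.05972414]), 'opening': 0.9965882382084679}
top planter [(0.87, [0.5736, -0.1302, -0.0055], [367.0, 217.0])]
top ledge [(0.96, [0.5916, -0.0382, 0.0612], [330.0, 204.0]), (0.29, [0.5636, -0.0302, 0.0591], [326.0, 217.0])]
top tray [(0.68, [0.6145, 0.0646, 0.0083], [287.0, 198.0])]
top cassette [(0.89, [0.767, -0.1717, -0.0005], [385.0, 138.0]), (0.75, [0.3063, -0.2553, -0.0011], [420.0, 330.0]), (0.58, [0.5747, -0.1361, 0.0151], [371.0, 215.0])]
top catch_left_tab [(0.44
[... 1507 characters left out ...]
e ledge []
scene tray [(0.89, [0.62, 0.063, 0.0063], [371.0, 271.0]), (0.56, [0.5727, -0.1305, 0.0146], [292.0, 306.0])]
scene cassette [(0.97, [0.3052, -0.2565, -0.0021], [169.0, 274.0]), (0.73, [0.5758, -0.1337, 0.0156], [292.0, 308.0]), (0.7, [0.764, -0.1762, 0.0018], [345.0, 385.0])]
scene catch_left_tab [(0.59, [0.793, -0.1741, 0.0627], [360.0, 378.0]), (0.56, [0.2778, -0.2538, 0.0585], [157.0, 249.0]), (0.41, [0.5811, -0.1047, 0.0837], [303.0, 280.0])]
scene catch_right_tab [(0.72, [0.3312, -0.2515, 0.064], [171.0, 259.0]), (0.63, [0.5658, -0.1553, 0.081], [279.0, 291.0]), (0.45, [0.738, -0.1762, 0.0636], [336.0, 359.0])]
scene brush [(0.71, [0.4572, -0.3373, -0.0034], [176.0, 338.0])]
```

View pics/top1.png

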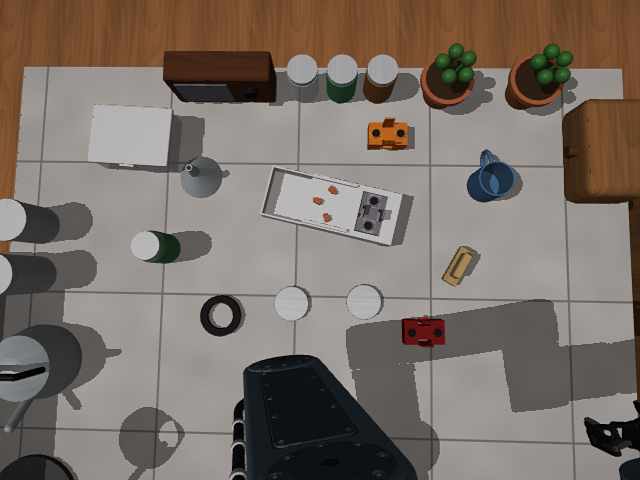

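View pics/scene1.png

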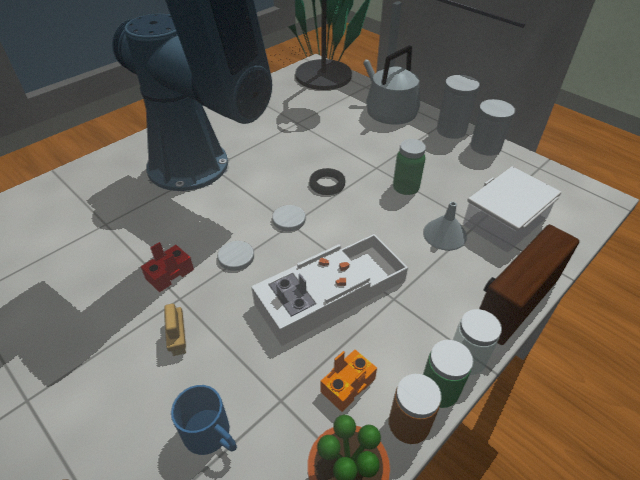

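The top view shows the grower with its grey cassette at (371,213). The orange look-alike is at (388,134) and the red one at (424,331). Only the grey one in the well fits, and the brush is at (459,265). Next I'll measure the yaws.

```bash
cat >> h.py <<'E'
def ray(n,P,uv,z):
    m=np.array(ctrl.camera_params(n)['mtx']); d=P[:3,:3]@np.linalg.solve(m,[uv[0],uv[1],1.]); return P[:3,3]+d*(z-P[2,3])/d[2]
def yaw_of(n,P,t,z,near=None,i=0):
    for d in ctrl.trace(n,t)[:3]:
        ys,xs=np.nonzero(d['pixels'])
        if len(xs)<20: continue
        r=cv2.minAreaRect(cv2.convexHull(np.c_[xs,ys].astype(np.int32)))
        b=np.array([ray(n,P,c,z) for c in cv2.boxPoints(r)])[:,:2]
        e=[b[1]-b[0],b[2]-b[1]]; e.sort(key=np.linalg.norm)
        print(t,'conf',round(d['conf'],2),'px',[round(v) for v in r[0]],'ctr',b.mean(0).round(4),'len',[round(np.linalg.norm(v),4) for v in e],'long yaw',round(np.degrees(np.arctan2(e[1][1],e[1][0]))%180,1))
def plan(pos,yawj):
    """tool down, tool y along world yaw yawj deg (mod 180): turn about each tool axis then shift in tool axes after the turn"""
    T=T_tool(); c=[]
    for k in (0,180):
        a=np.radians(yawj+k); x=np.array([0,0,-1.]); y=np.array([np.cos(a),np.sin(a),0]); M=np.c_[x,y,np.cross(x,y)]
        v=R.from_matrix(T[:3,:3].T@M).as_rotvec(degrees=True); c.append((np.linalg.norm(v),k,v.round(1),(M.T@(np.array(pos)-T[:3,3])).round(4)))
    for s in sorted(c,key=lambda s:s[0]): print('turn',s[2],'then shift',s[3], 'k',s[1])
    print('pos',T[:3,3].round(4),'q',ctrl.get_obs()['q'].round(2), 'tool axes',T[:3,:3].round(3).tolist())
E
python3 - <<'E'
from h import *
a,P=shot('top'); yaw_of('top',P,'brush',0.05); yaw_of('top',P,'planter',0.05)
a,P2=shot('scene'); yaw_of('scene',P2,'planter',0.05)
print(ctrl.camera_params('wrist'))
plan([0.459,-0.3375,0.2],150)
E
```

```text
brush conf 0.58 px [458, 266] ctr [ 0.4561 -0.3297] len [np.float64(0.0398), np.float64(0.09)] long yaw 150.2
planter conf 0.73 px [331, 205] ctr [ 0.5928 -0.0403] len [np.float64(0.1273), np.float64(0.3128)] long yaw 76.9
planter conf 0.71 px [329, 284] ctr [ 0.6028 -0.0417] len [np.float64(0.185), np.float64(0.3611)] long yaw 79.8
planter conf 0.23 px [288, 217] ctr [0.3979 0.0219] len [np.float64(0.0792), np.float64(0.0887)] long yaw 136.1
{'mtx': array([[418.69523697,   0.        , 324.5383399 ],
       [  0.        , 418.69523697, 238.04092923],
       [  0.        ,   0.        ,   1.        ]]), 'hand_eye': array([[-1.70890920e-04, -3.07458289e-01,  9.51561544e-01,
        -1.42018743e-01],
       [ 9.99999564e-01,  8.20700770e-04,  4.44765872e-04,
         9.94072991e-04],
       [-9.17694245e-04,  9.51561205e-01,  3.07458014e-01,
        -7.76370700e-02],
       [ 0.00000000e+00,  0.00000000e+00,  0.00000000e+00,
         1.00000000e+00]])}
turn [-40.1  -0.    0. ] then shift [ 0.0313  0.1266 -0.3078] k 180
turn [139.9   0.    0. ] then shift [ 0.0313 -0.1266  0.3078] k 0
pos [ 0.1955 -0.5408  0.2313] q [-1.43  0.18  1.61 -0.    1.35 -0.21] tool axes [[-0.0, 0.34, -0.94], [0.0, -0.94, -0.34], [-1.0, -0.0, -0.0]]
```

Emit:
carry_out:
  motion: [8.4,0,0,0.005,0,0,-1,8.4,0,0,0.005,0,0,-1,8.4,0,0,0.005,0,0,-1,8.4,0,0,0.005,0,0,-1,8.4,0,0,0.005,0,0,-1,8.0,0,0,0.005,0,0,-1,0,0,0,0,-0.044,-0.018,-1,0,0,0,0,-0.044,-0.018,-1,0,0,0,0,-0.044,-0.018,-1,0,0,0,0,-0.044,-0.018,-1]

```text
time_s: 2.45
eef_pos: [0.3488, -0.4311, 0.2001]
eef_rot: [-0.196, 0.679, -0.199, -0.679]
wrist_force: [0.6, -1.1, 0.5]
opening: 1.002
```

Emit:
carry_out:
  motion: [0,0,0,0,-0.044,-0.018,-1,0,0,0,0,-0.044,-0.018,-1,0,0,0,0,-0.044,-0.018,-1,0,0,0,0,0,0,-1]

```text
time_s: 2.85
eef_pos: [0.4734, -0.3411, 0.2005]
eef_rot: [-0.195, 0.68, -0.197, -0.678]
wrist_force: [-1.4, -0.6, 0.4]
opening: 0.997
```

```bash
python3 - <<'E'
from h import *
a,P=shot('wrist','w1.png'); find('wrist',P,'brush'); yaw_of('wrist',P,'brush',0.06)
plan([0.459,-0.3375,0.2],60)
E
```

```text
wrist brush [(0.61, [0.4538, -0.3374, -0.0002], [331.0, 224.0])]
brush conf 0.93 px [327, 231] ctr [ 0.464  -0.3395] len [np.float64(0.0311), np.float64(0.0852)] long yaw 150.2
turn [-2.5 -0.1 -0.3] then shift [ 0.0002 -0.0014  0.0126] k 180
turn [177.5  -0.4   0.2] then shift [ 0.0002  0.0014 -0.0126] k 0
pos [ 0.4693 -0.345   0.2002] q [-0.84  0.22  1.62 -0.    1.29  1.3 ] tool axes [[-0.001, -0.537, -0.844], [-0.005, -0.844, 0.537], [-1.0, 0.004, -0.002]]
```

View pics/w1.png

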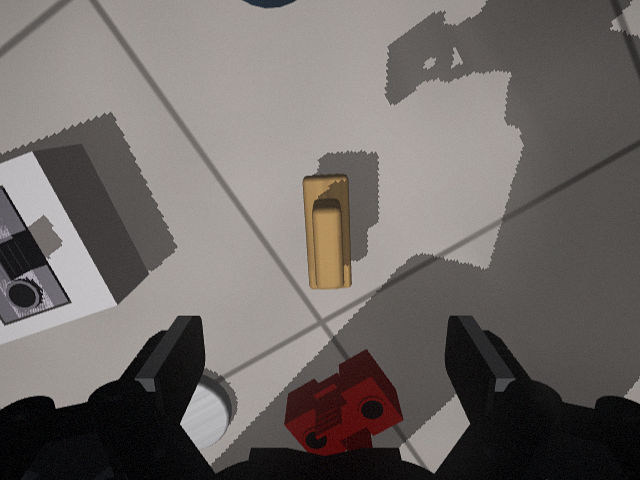

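The ridge of the brush is at about (328,245). The arm was still settling, so I'll measure again now that it is at rest.

```bash
python3 - <<'E'
from h import *
a,P=shot('wrist','w1b.png'); find('wrist',P,'brush'); yaw_of('wrist',P,'brush',0.06)
g=cv2.cvtColor(a,cv2.COLOR_BGR2HSV); print('')
for z,uv in ((.073,(326,207)),(.073,(330,286)),(.0,(331,224))): print(ray('wrist',P,uv,z).round(4))
plan([0.457,-0.337,0.045],60)
a2,P=shot('wrist'); print(T_tool()[:3,3].round(4), cv2.absdiff(a,a2).mean())
E
```

```text
wrist brush [(0.84, [0.457, -0.336, 0.0005], [320.0, 220.0])]
brush conf 0.79 px [321, 230] ctr [ 0.4631 -0.3406] len [np.float64(0.031), np.float64(0.0846)] long yaw 152.3
brush conf 0.22 px [11, 255] ctr [ 0.5675 -0.1444] len [np.float64(0.0254), np.float64(0.0324)] long yaw 82.7

[ 0.4792 -0.355   0.073 ]
[ 0.4296 -0.327   0.073 ]
[ 0.4492 -0.3418  0.    ]
turn [-2.7 -0.1 -0.2] then shift [ 0.1554 -0.0023  0.0144] k 180
turn [177.3  -0.4   0.2] then shift [ 0.1554  0.0023 -0.0144] k 0
pos [ 0.4683 -0.3462  0.2004] q [-0.84  0.22  1.62 -0.    1.29  1.3 ] tool axes [[-0.0, -0.54, -0.842], [-0.005, -0.842, 0.54], [-1.0, 0.004, -0.002]]
[ 0.4683 -0.3462  0.2004] 4.525096571180556
```

Emit:
carry_out:
  motion: [-3,0,0,0,-0.002,0.014,-1,0,0,0,0.04,0,0,-1,0,0,0,0.04,0,0,-1,0,0,0,0.04,0,0,-1,0,0,0,0.02,0,0,-1,0,0,0,0,0,0,-1,0,0,0,0,0,0,-1]

```text
time_s: 3.9
eef_pos: [0.4528, -0.3468, 0.0596]
eef_rot: [-0.182, 0.685, -0.189, -0.68]
wrist_force: [0.4, -0.1, 0.4]
opening: 0.998
```

```bash
python3 - <<'E'
from h import *
plan([0.457,-0.338,0.045],60.5)
E
```

```text
turn [-0.9 -0.5 -0.4] then shift [ 0.0146 -0.0097  0.0007] k 180
turn [179.1  -0.6   0.8] then shift [ 0.0146  0.0097 -0.0007] k 0
pos [ 0.4528 -0.3468  0.0596] q [-0.86  0.38  1.74 -0.    1.01  1.24] tool axes [[0.004, -0.506, -0.863], [-0.011, -0.863, 0.506], [-1.0, 0.007, -0.009]]
```

Emit:
carry_out:
  motion: [-0.9,-0.5,-0.4,0.014,-0.009,0.001,-1,0,0,0,0,0,0,-1,0,0,0,0,0,0,1,0,0,0,0,0,0,1,0,0,0,0,0,0,1,0,0,0,0,0,0,1,0,0,0,0,0,0,1,0,0,0,0,0,0,1,0,0,0,0,0,0,1]

```text
time_s: 4.8
eef_pos: [0.4595, -0.3415, 0.0505]
eef_rot: [-0.178, 0.687, -0.181, -0.681]
wrist_force: [0.2, -0.2, -1.8]
opening: 0.221
```

```bash
python3 - <<'E'
from h import *
plan([0.457,-0.338,0.045],60.5)
E
```

```text
turn [ 0.1 -0.5 -0.2] then shift [ 0.0055 -0.0018  0.0039] k 180
turn [-179.9    0.2   -0.8] then shift [ 0.0055  0.0018 -0.0039] k 0
pos [ 0.4595 -0.3415  0.0505] q [-0.85  0.4   1.74  0.    0.99  1.24] tool axes [[0.006, -0.491, -0.871], [-0.007, -0.871, 0.491], [-1.0, 0.003, -0.009]]
```

Gripped, but a bit high on the ridge, so I'll regrip lower.

Emit:
carry_out:
  motion: [0,0,0,0,0,0,-0.2,0,0,0,0,0,0,-0.2,0,0,0,0.008,0,0.003,-0.2,0,0,0,0.003,0,0,-0.2,0,0,0,0,0,0,1,0,0,0,0,0,0,1,0,0,0,0,0,0,1,0,0,0,0,0,0,1,0,0,0,0,0,0,1]

```text
time_s: 5.7
eef_pos: [0.457, -0.3397, 0.0385]
eef_rot: [-0.178, 0.687, -0.181, -0.681]
wrist_force: [0.5, 0.1, 0.3]
opening: 0.225
```

```bash
python3 - <<'E'
from h import *
plan([0.457,-0.338,0.045],60.5)
E
```

```text
turn [ 0.1 -0.5 -0.1] then shift [-0.0065 -0.0015  0.0008] k 180
turn [-179.9    0.2   -0.8] then shift [-0.0065  0.0015 -0.0008] k 0
pos [ 0.457  -0.3397  0.0385] q [-0.85  0.41  1.75  0.    0.97  1.24] tool axes [[0.007, -0.492, -0.871], [-0.006, -0.871, 0.492], [-1.0, 0.002, -0.009]]
```

Emit:
carry_out:
  motion: [0,0,0,-0.045,0,0,1,0,0,0,-0.045,0,0,1,-8.2,0,0,-0.045,0,0,1,-8.2,0,0,-0.045,0,0,1,0,0,0,0,-0.045,-0.01,1,0,0,0,0,-0.045,-0.01,1,0,0,0,0,-0.045,-0.01,1,0,0,0,0,-0.045,-0.01,1,0,0,0,0,-0.045,-0.01,1,0,0,0,0,-0.045,-0.01,1]

```text
time_s: 6.7
eef_pos: [0.573, -0.0862, 0.223]
eef_rot: [-0.078, 0.704, -0.082, -0.701]
wrist_force: [0.5, -0.7, -0.8]
opening: 0.227
```

Emit:
carry_out:
  motion: [0,0,0,0,-0.02,-0.005,1,0,0,0,0,0,0,1,0,0,0,0,0,0,1,0,0,0,0,0,0,1]

```text
time_s: 7.1
eef_pos: [0.5829, -0.0617, 0.2215]
eef_rot: [-0.076, 0.704, -0.079, -0.702]
wrist_force: [0.3, -0.3, -1.9]
opening: 0.225
```

```bash
python3 - <<'E'
from h import *
a,P=shot('wrist','w2.png')
for t in ['planter','ledge','tray','cassette','catch_left_tab','catch_right_tab','brush','shard1']: find('wrist',P,t)
a,P=shot('top')
for t in ['planter','ledge','tray','cassette','brush']: find('top',P,t)
a,P=shot('scene')
for t in ['planter','ledge','tray','cassette','brush']: find('scene',P,t)
plan([0.588,-0.07,0.25],77)
E
```

```text
wrist planter []
wrist ledge [(0.6, [0.5894, -0.0321, 0.063], [281.0, 215.0])]
wrist tray [(0.77, [0.6164, 0.0614, 0.0116], [172.0, 193.0]), (0.32, [0.6249, -0.0441, 0.0576], [285.0, 163.0])]
wrist cassette [(0.69, [0.5748, -0.1319, 0.0164], [405.0, 192.0]), (0.44, [0.5807, -0.1093, 0.0782], [388.0, 209.0])]
wrist catch_left_tab [(0.68, [0.5805, -0.1093, 0.0789], [389.0, 209.0])]
wrist catch_right_tab [(0.87, [0.5632, -0.1579, 0.083], [463.0, 219.0]), (0.87, [0.3309, -0.2557, 0.0664], [598.0, 439.0])]
wrist brush [(0.7, [0.5815, -0.0624, 0.1809], [323.0, 280.0]), (0.6, [0.5747, -0.1331, 0.0179], [407.0, 192.0]), (0.23, [0.5815, -0.1079, 0.0808], [387.0, 209.0])]
wrist shard1 [(0.63, [0.6212, -0.0416, 0.0593], [283.0, 169.0]), (0.39, [0.5603, -0.025, 0.0568], [282.0, 250.0])]
top planter [(0.93, [0.5724, -0.1319, -0.0053], [368.0, 217.0]), (0.65, [0.6006, -0.0068, 0.0623], [316.0, 200.0])]
top ledge [(0.68, [0.5944, -0.0372, 0.0602], [329.0, 203.0])]
top tray [(0.76, [0.6157, 0.0644, 0.0068], [287.0, 198.0])]
top cassette [(0.77, [0.5714, -0.1346, 0.0114], [370.0, 217.0]), (0.77, [0.3
[... 261 characters left out ...]
33.0]), (0.25, [0.4894, 0.358, -0.0024], [405.0, 187.0])]
scene ledge [(0.59, [0.599, -0.0361, 0.0646], [334.0, 273.0])]
scene tray [(0.56, [0.6204, 0.0631, 0.0044], [371.0, 271.0])]
scene cassette [(0.97, [0.7646, -0.1737, -0.0027], [346.0, 385.0]), (0.9, [0.3044, -0.256, -0.0015], [169.0, 274.0]), (0.7, [0.5728, -0.1338, 0.0125], [291.0, 308.0])]
scene brush [(0.86, [0.5845, -0.0604, 0.18], [320.0, 236.0])]
turn [ 0.5 -0.2 -0.2] then shift [-0.0282  0.0077 -0.0066] k 180
turn [-179.5    0.3   -0.3] then shift [-0.0282 -0.0077  0.0066] k 0
pos [ 0.5833 -0.061   0.2218] q [-0.3   0.21  1.59 -0.    1.34  1.49] tool axes [[0.003, -0.217, -0.976], [-0.005, -0.976, 0.217], [-1.0, 0.004, -0.004]]
```

View pics/w2.png

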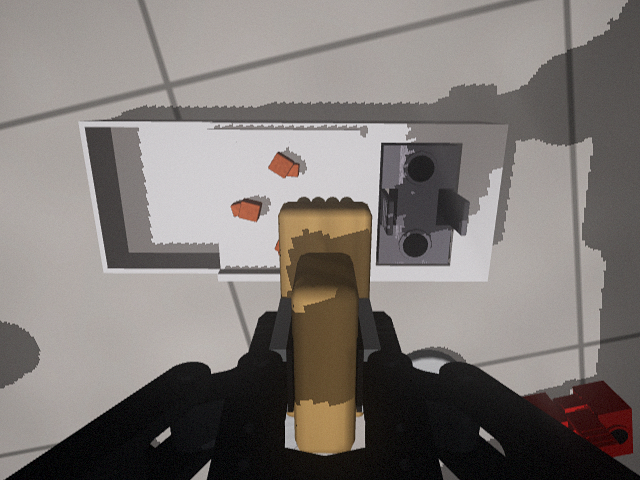

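The view shows the brush held squarely, its long axis across the grower. Three shards are at (285,165), (247,210) and the edge of one at (278,245). The grower's edges run parallel to the image rows, so the yaw matches. I'll lower it onto the bare strip.

Emit:
carry_out:
  motion: [0,0,0,0,0.009,-0.004,1,0,0,0,0.03,0,0,1,0,0,0,0.03,0,0,1,0,0,0,0.03,0,0,1,0,0,0,0.015,0,0,1,0,0,0,0,0,0,1,0,0,0,0,0,0,1]

```text
time_s: 8.85
eef_pos: [0.5885, -0.0763, 0.1157]
eef_rot: [-0.075, 0.706, -0.08, -0.7]
wrist_force: [-0.4, -0.5, -0.3]
opening: 0.228
```

```bash
python3 - <<'E'
from h import *
plan([0.585,-0.071,0.101],77.4)
a,P=shot('wrist','w3.png')
E
```

```text
turn [ 0.  -0.5 -0.3] then shift [ 0.0147 -0.0044  0.0046] k 180
turn [-180.     0.5   -0.9] then shift [ 0.0147  0.0044 -0.0046] k 0
pos [ 0.5885 -0.0763  0.1157] q [-0.33  0.34  1.66 -0.01  1.13  1.47] tool axes [[0.008, -0.218, -0.976], [-0.008, -0.976, 0.218], [-1.0, 0.006, -0.009]]
```

View pics/w3.png

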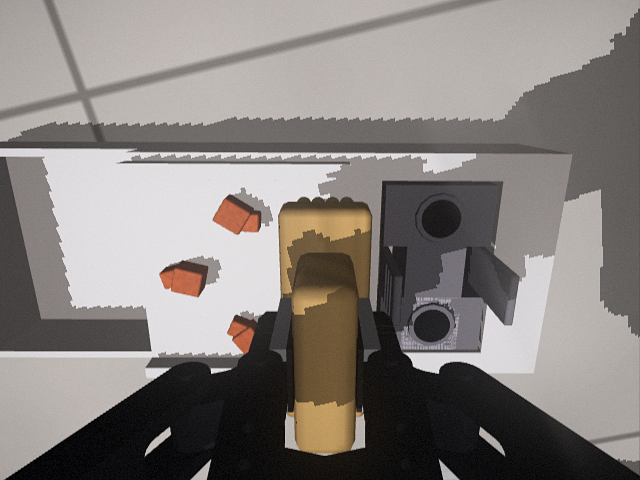

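```bash
python3 - <<'E'
from h import *
P=campose('wrist'); o=np.array([.5732,-.1311]); a=np.radians(-12.6); M=np.array([[np.cos(a),np.sin(a)],[-np.sin(a),np.cos(a)]])
f=lambda uv,z:(M@(ray('wrist',P,uv,z)[:2]-o)).round(4)
print('far rail inner top', f((180,163),.07), f((300,163),.07),'rail outer',f((180,152),.07))
print('near rail', f((170,360),.07),f((180,372),.07))
print('cassette top corners',f((383,182),.06),f((503,181),.06),f((483,352),.06))
print('block far',f((283,205),.1152),f((370,206),.1152),'ridge top far',f((325,253),.150),'near',f((326,452),.1152))
print('tcp',M@(T_tool()[:2,3]-o))
E
```

```text
far rail inner top [0.0562 0.1196] [0.0562 0.0661] rail outer [0.061  0.1191]
near rail [-0.045  0.135] [-0.0523  0.1306]
cassette top corners [0.046  0.0271] [ 0.0465 -0.0303] [-0.0471 -0.0314]
block far [0.0473 0.07  ] [0.047  0.0395] ridge top far [0.0418 0.0555] near [-0.0605  0.0546]
tcp [0.00307114 0.05686428]
```

Emit:
carry_out:
  motion: [0,-0.5,-0.3,0.007,-0.003,0.003,1,0,0,0,0.007,0,0,1,0,0,0,0,0,0,1]

```text
time_s: 9.2
eef_pos: [0.5882, -0.0733, 0.104]
eef_rot: [-0.077, 0.705, -0.078, -0.701]
wrist_force: [0.6, 0.4, -2.1]
opening: 0.227
```

```bash
cat >> h.py <<'E'
O=np.array([.5732,-.1316]); A=np.radians(-12.6); MP=np.array([[np.cos(A),np.sin(A)],[-np.sin(A),np.cos(A)]])
def pl():
    T=T_tool(); o=ctrl.get_obs(); print('tcp in planter',(MP@(T[:2,3]-O)).round(4),'z',T[2,3].round(4),'jaw yaw',round(np.degrees(np.arctan2(T[1,1],T[0,1]))%180,1),'toolx',T[:3,0].round(3),'F',o['wrist_force'].round(1),'open',round(o['opening'],3),'t',o['time_s'])
E
python3 -c "
from h import *
pl()"
```

```text
tcp in planter [0.0019 0.0602] z 0.104 jaw yaw 77.4 toolx [ 0.005 -0.002 -1.   ] F [ 0.6  0.4 -2.1] open 0.227 t 9.2
```

Emit:
carry_out:
  motion: [0,0,0,0.003,0,0.002,1,0,0,0,0,-0.012,0,1,0,0,0,0,-0.012,0,1,0,0,0,0,-0.012,0,1,0,0,0,0,-0.012,0,1]

```text
time_s: 9.7
eef_pos: [0.5979, -0.0233, 0.1017]
eef_rot: [-0.077, 0.705, -0.078, -0.7]
wrist_force: [1.1, -0.3, -0.7]
opening: 0.229
```

```bash
python3 -c "
from h import *
pl()"
```

```text
tcp in planter [0.0004 0.1111] z 0.1017 jaw yaw 77.3 toolx [ 0.007 -0.002 -1.   ] F [ 1.1 -0.3 -0.7] open 0.229 t 9.7
```

Emit:
carry_out:
  motion: [0,0,0,0,-0.01,0,1,0,0,0,0,-0.01,0,1,0,0,0,0,-0.01,0,1,0,0,0,0,-0.01,0,1,0,0,0,0,-0.01,0,1,0,0,0,0,-0.008,0,1,0,0,0,0,0,0,1]

```text
time_s: 10.4
eef_pos: [0.612, 0.0417, 0.1019]
eef_rot: [-0.076, 0.706, -0.077, -0.7]
wrist_force: [-0.3, 0.6, -0.8]
opening: 0.226
```

```bash
python3 -c "
from h import *
pl()
a,P=shot('wrist','w4.png')
for t in ['shard1']: find('wrist',P,t)
a,P=shot('top'); find('top',P,'shard1')
"
```

```text
tcp in planter [1.000e-04 1.776e-01] z 0.1019 jaw yaw 77.6 toolx [ 0.008 -0.002 -1.   ] F [-0.3  0.6 -0.8] open 0.226 t 10.4
wrist shard1 [(0.61, [0.6415, 0.0409, 0.0162], [312.0, 198.0])]
top shard1 []
```

View pics/w4.png

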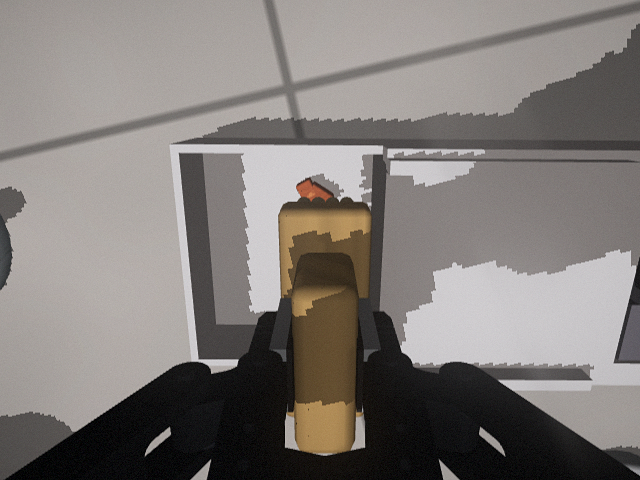

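The ledge is clear and one shard is visible in the tray at (312,190). I'll lift, check that all three are there, and carry the brush back.

Emit:
carry_out:
  motion: [0,0,0,-0.04,0,0,1,0,0,0,-0.045,0,0,1,0,0,0,-0.045,0,0,1,0,0,0,0,0.045,0.008,1,0,0,0,0,0.045,0.008,1,0,0,0,0,0.045,0.008,1,0,0,0,0,0.045,0.008,1,0,0,0,0,0,0,1,0,0,0,0,0,0,1]

```text
time_s: 11.5
eef_pos: [0.5367, -0.1386, 0.238]
eef_rot: [-0.077, 0.706, -0.081, -0.699]
wrist_force: [0.7, -0.3, -1.5]
opening: 0.225
```

```bash
python3 -c "
from h import *
pl()
a,P=shot('wrist','w5.png')
find('wrist',P,'shard1')
a,P=shot('top'); find('top',P,'shard1')
cv2.imwrite('pics/top2.png',cv2.resize(a[140:260,230:430],None,fx=4,fy=4))
b,P=shot('scene'); find('scene',P,'shard1')
plan([.46,-.33,.1],77.4)
"
```

```text
tcp in planter [-0.034  -0.0148] z 0.238 jaw yaw 77.2 toolx [ 0.009 -0.006 -1.   ] F [ 0.7 -0.3 -1.5] open 0.225 t 11.5
wrist shard1 [(0.85, [0.6103, 0.0522, 0.0158], [87.0, 165.0]), (0.83, [0.6428, 0.0435, 0.0185], [80.0, 125.0]), (0.49, [0.5837, 0.0501, 0.0117], [103.0, 193.0])]
top shard1 [(0.62, [0.583, 0.0493, 0.0151], [293.0, 211.0]), (0.49, [0.6122, 0.0517, 0.0178], [292.0, 198.0]), (0.48, [0.6431, 0.0401, 0.0161], [297.0, 186.0])]
scene shard1 [(0.62, [0.612, 0.0505, 0.0176], [365.0, 268.0]), (0.57, [0.5822, 0.0515, 0.0163], [355.0, 261.0]), (0.48, [0.6416, 0.0434, 0.0158], [373.0, 278.0])]
turn [ 0.1 -0.5 -0.2] then shift [0.1376 0.206  0.0334] k 180
turn [-179.9    0.4   -0.8] then shift [ 0.1376 -0.206  -0.0334] k 0
pos [ 0.5375 -0.1363  0.2376] q [-0.46  0.12  1.66 -0.    1.35  1.33] tool axes [[0.008, -0.217, -0.976], [-0.006, -0.976, 0.217], [-1.0, 0.004, -0.009]]
```

View pics/top2.png

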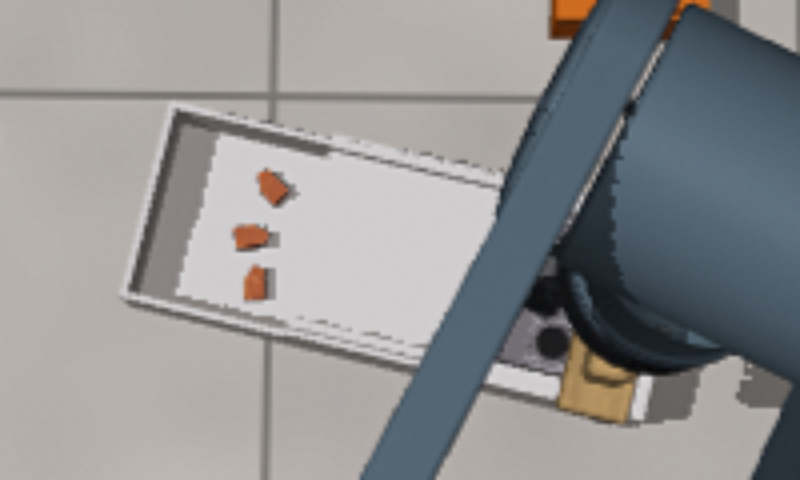

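All three shards lie in the tray, at (272,187), (251,237) and (256,283) in the crop, with z about 0.016, and all three cameras agree. On to the brush.

Emit:
carry_out:
  motion: [0,0,0,0,0.042,0.007,1,0,0,0,0,0.042,0.007,1,0,0,0,0,0.042,0.007,1,0,0,0,0,0.042,0.007,1,0,-0.5,-0.2,0,0.02,0.003,1,0,0,0,0.04,0,0,1,0,0,0,0.04,0,0,1,0,0,0,0.04,0,0,1,0,0,0,0.04,0,0,1,0,0,0,0,0,0,1]

```text
time_s: 12.8
eef_pos: [0.473, -0.3135, 0.0749]
eef_rot: [-0.069, 0.706, -0.072, -0.702]
wrist_force: [-0.7, 0.6, -1.7]
opening: 0.224
```

```bash
python3 -c "
from h import *
pl()
plan([.46,-.33,.0385],77.4)
"
```

```text
tcp in planter [-0.0581 -0.1993] z 0.0749 jaw yaw 78.6 toolx [ 0.005 -0.005 -1.   ] F [-0.7  0.6 -1.7] open 0.224 t 12.8
turn [ 1.2 -0.4 -0.2] then shift [0.0364 0.019  0.0091] k 180
turn [-178.8    0.3   -0.6] then shift [ 0.0364 -0.019  -0.0091] k 0
pos [ 0.473  -0.3135  0.0749] q [-0.79  0.35  1.75  0.    1.04  0.98] tool axes [[0.005, -0.198, -0.98], [-0.005, -0.98, 0.198], [-1.0, 0.003, -0.006]]
```

Emit:
carry_out:
  motion: [0,-0.3,0,0.015,0,0,1,0,0,0,0.012,0,0,1,0,0,0,0.005,0,0,1,0,0,0,0.002,0,0,1,0,0,0,0.001,0,0,1,0,0,0,0,0,0,1]

```text
time_s: 13.4
eef_pos: [0.4784, -0.3148, 0.0456]
eef_rot: [-0.066, 0.706, -0.072, -0.701]
wrist_force: [0.9, 0.3, -1.0]
opening: 0.228
```

Emit:
carry_out:
  motion: [0,0,0,0.004,0,0,1,0,0,0,0.003,0,0,1,0,0,0,0.002,0,0,1,0,0,0,0,0,0,1]

```text
time_s: 13.8
eef_pos: [0.4797, -0.3162, 0.0386]
eef_rot: [-0.065, 0.707, -0.073, -0.7]
wrist_force: [-0.2, 0.9, 0.3]
opening: 0.225
```

Emit:
carry_out:
  motion: [0,0,0,0,0,0,0,0,0,0,0,0,0,-0.5,0,0,0,0,0,0,-1,0,0,0,0,0,0,-1,0,0,0,0,0,0,-1,0,0,0,0,0,0,-1,0,0,0,-0.03,0,0,-1,0,0,0,-0.045,0,0,-1,0,0,0,-0.045,0,0,-1,0,0,0,-0.045,0,0,-1]

```text
time_s: 14.8
eef_pos: [0.474, -0.3106, 0.1997]
eef_rot: [0.069, -0.703, 0.069, 0.705]
wrist_force: [1.2, -0.5, -0.3]
opening: 1.001
```

```bash
python3 -c "
from h import *
pl()
a,P=shot('wrist','w6.png'); find('wrist',P,'brush'); yaw_of('wrist',P,'brush',.06)
plan([.5732,-.1316,.2],77.4)
"
```

```text
tcp in planter [-0.0578 -0.1963] z 0.1997 jaw yaw 78.8 toolx [-0.003  0.    -1.   ] F [ 1.2 -0.5 -0.3] open 1.001 t 14.8
wrist brush [(0.57, [0.4793, -0.3177, -0.0033], [330.0, 192.0])]
brush conf 0.87 px [331, 202] ctr [ 0.4834 -0.3187] len [np.float64(0.0303), np.float64(0.0826)] long yaw 170.1
brush conf 0.2 px [80, 124] ctr [ 0.5641 -0.1675] len [np.float64(0.0972), np.float64(0.1244)] long yaw 155.3
turn [ 1.4 -0.3 -0.3] then shift [ 0.0028 -0.198  -0.0549] k 180
turn [-178.6    0.5   -0.5] then shift [0.0028 0.198  0.0549] k 0
pos [ 0.4764 -0.3129  0.2028] q [-0.79  0.19  1.65 -0.    1.29  0.98] tool axes [[0.004, -0.195, -0.981], [-0.007, -0.981, 0.195], [-1.0, 0.006, -0.005]]
```

View pics/w6.png

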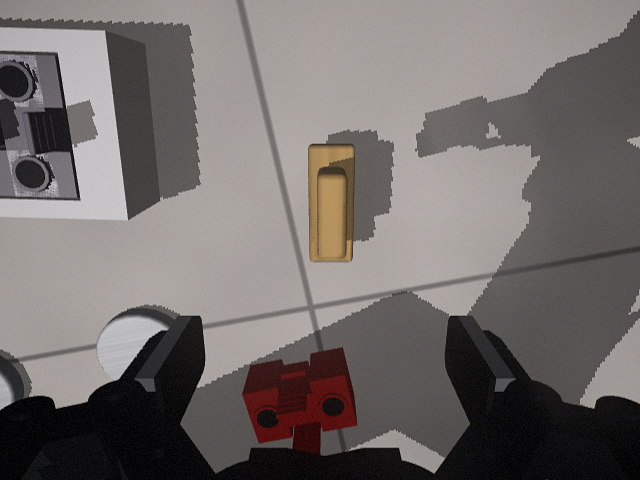

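The brush stands upright at (331,202), released. Next I'll go above the cassette.

Emit:
carry_out:
  motion: [1.4,-0.3,-0.3,0,-0.042,-0.011,-1,0,0,0,0,-0.042,-0.011,-1,0,0,0,0,-0.042,-0.011,-1,0,0,0,0,-0.042,-0.011,-1,0,0,0,0,-0.02,-0.008,-1,0,0,0,0,0,0,-1,0,0,0,0,0,0,-1,0,0,0,0,0,0,-1]

```text
time_s: 15.75
eef_pos: [0.5654, -0.1342, 0.1927]
eef_rot: [0.081, -0.698, 0.078, 0.707]
wrist_force: [0.0, 0.2, 0.1]
opening: 0.999
```

```bash
python3 -c "
from h import *
pl()
a,P=shot('wrist','w7.png')
for t in ['planter','cassette','catch_left_tab','catch_right_tab']: find('wrist',P,t)
plan([.5732,-.1316,.08],77.4)
"
```

```text
tcp in planter [-0.007  -0.0043] z 0.1927 jaw yaw 77.1 toolx [-0.012  0.005 -1.   ] F [0.  0.2 0.1] open 0.999 t 15.75
wrist planter []
wrist cassette []
wrist catch_left_tab [(0.72, [0.5813, -0.11, 0.0781], [279.0, 214.0])]
wrist catch_right_tab [(0.58, [0.5662, -0.1592, 0.0815], [361.0, 221.0])]
turn [-0.4  0.6  0.1] then shift [ 0.1137 -0.0047 -0.0064] k 180
turn [179.6   0.2  -1. ] then shift [0.1137 0.0047 0.0064] k 0
pos [ 0.5659 -0.1348  0.1937] q [-0.44  0.24  1.62 -0.    1.3   1.36] tool axes [[-0.011, -0.224, -0.974], [0.004, -0.974, 0.224], [-1.0, -0.002, 0.011]]
```

View pics/w7.png

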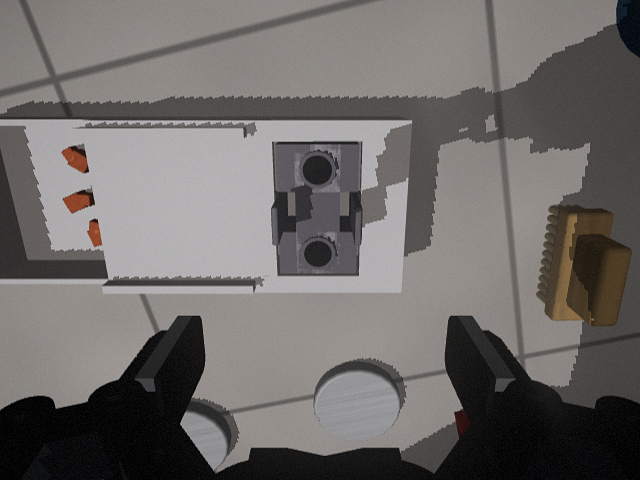

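```bash
python3 -c "
from h import *
pl(); P=campose('wrist')
c=np.array([ray('wrist',P,u,.06) for u in ((272,141),(363,141),(358,276),(273,276))]); print(c.round(4),c.mean(0))
e=c[0]-c[1]+c[3]-c[2]; print(np.degrees(np.arctan2(e[1],e[0])))
print([ (MP@(ray('wrist',P,u,.094)[:2]-O)).round(4) for u in ((274,193),(274,244),(363,193),(361,244))])
print('pods',[ (MP@(ray('wrist',P,u,.06)[:2]-O)).round(4) for u in ((318,168),(319,251))])
for t in ['catch_left_tab','catch_right_tab','cassette']: find('wrist',P,t)
"
```

```text
tcp in planter [-0.0064 -0.0047] z 0.1937 jaw yaw 77.0 toolx [-0.011  0.004 -1.   ] F [-0.3  0.2  0.2] open 0.997 t 16.0
[[ 0.6253 -0.1152  0.06  ]
 [ 0.6123 -0.1722  0.06  ]
 [ 0.5205 -0.1503  0.06  ]
 [ 0.534  -0.0911  0.06  ]] [ 0.57301606 -0.13219765  0.06      ]
77.10074172920645
[array([0.0207, 0.0233]), array([-0.0109,  0.0247]), array([ 0.0204, -0.0288]), array([-0.0112, -0.0283])]
pods [array([ 0.0298, -0.002 ]), array([-0.0282, -0.0021])]
wrist catch_left_tab [(0.72, [0.582, -0.1107, 0.0792], [279.0, 214.0])]
wrist catch_right_tab [(0.58, [0.5669, -0.1598, 0.0826], [361.0, 221.0])]
wrist cassette []
```

Emit:
carry_out:
  motion: [-0.2,0.6,0.1,0,-0.003,-0.0066,-1,0,0,0,0.03,0,0,-1,0,0,0,0.03,0,0,-1,0,0,0,0.02,0,0,-1,0,0,0,0,0,0,-1,0,0,0,0,0,0,-1]

```text
time_s: 16.75
eef_pos: [0.5776, -0.134, 0.1144]
eef_rot: [-0.078, 0.706, -0.079, -0.7]
wrist_force: [1.0, -1.1, 0.7]
opening: 1.001
```

```bash
python3 -c "
from h import *
pl()
plan([.573,-.1335,.065],77.2)
"
```

```text
tcp in planter [ 0.0048 -0.0014] z 0.1144 jaw yaw 77.3 toolx [ 0.008 -0.003 -1.   ] F [ 1.  -1.1  0.7] open 1.001 t 16.75
turn [ 0.1 -0.5 -0.1] then shift [0.0494 0.0005 0.0045] k 180
turn [-1.799e+02  1.000e-01 -8.000e-01] then shift [ 0.0494 -0.0005 -0.0045] k 0
pos [ 0.5776 -0.134   0.1144] q [-0.43  0.34  1.66  0.    1.13  1.36] tool axes [[0.008, -0.22, -0.975], [-0.003, -0.975, 0.22], [-1.0, 0.001, -0.009]]
```

Emit:
carry_out:
  motion: [0,-0.5,-0.1,0.02,0,0.004,-1,0,0,0,0.018,0,0,-1,0,0,0,0.006,0,0,-1,0,0,0,0,0,0,-1,0,0,0,0,0,0,-1]

```text
time_s: 17.25
eef_pos: [0.5761, -0.134, 0.0712]
eef_rot: [-0.078, 0.705, -0.079, -0.701]
wrist_force: [0.7, -0.2, -0.8]
opening: 0.993
```

```bash
python3 -c "
from h import *
plan([.573,-.1335,.065],77.2)
"
```

```text
turn [ 0.1 -0.3 -0. ] then shift [0.0062 0.0002 0.0032] k 180
turn [-1.799e+02  1.000e-01 -5.000e-01] then shift [ 0.0062 -0.0002 -0.0032] k 0
pos [ 0.5761 -0.134   0.0712] q [-0.43  0.4   1.68  0.    1.05  1.36] tool axes [[0.005, -0.22, -0.976], [-0.002, -0.976, 0.22], [-1.0, 0.001, -0.005]]
```

Emit:
carry_out:
  motion: [0,-0.3,0,0.006,0,0.003,-1,0,0,0,0,0,0,-1,0,0,0,0,0,0,1,0,0,0,0,0,0,1,0,0,0,0,0,0,1,0,0,0,0,0,0,1,0,0,0,0,0,0,1,0,0,0,0,0,0,1]

```text
time_s: 18.05
eef_pos: [0.5761, -0.1333, 0.0717]
eef_rot: [-0.077, 0.705, -0.079, -0.701]
wrist_force: [-0.0, 0.1, -2.4]
opening: 0.348
```

```bash
python3 -c "
from h import *
pl()
plan([.573,-.1335,.065],77.2)
"
```

```text
tcp in planter [ 0.0032 -0.001 ] z 0.0717 jaw yaw 77.3 toolx [ 0.006 -0.002 -1.   ] F [-0.   0.1 -2.4] open 0.348 t 18.05
turn [ 0.1 -0.4 -0. ] then shift [0.0067 0.0009 0.003 ] k 180
turn [-1.799e+02  1.000e-01 -6.000e-01] then shift [ 0.0067 -0.0009 -0.003 ] k 0
pos [ 0.5761 -0.1333  0.0717] q [-0.43  0.4   1.68  0.    1.05  1.36] tool axes [[0.006, -0.219, -0.976], [-0.002, -0.976, 0.219], [-1.0, 0.001, -0.006]]
```

```bash
python3 -c "
from h import *
pl()
a,P=shot('wrist'); b,_=shot('scene')
cv2.imwrite('pics/w8.png',np.hstack([cv2.resize(a[120:480,120:520],(400,360)),cv2.resize(b[230:330,240:350],(396,360),interpolation=cv2.INTER_CUBIC)]))
pl()
"
```

```text
tcp in planter [ 0.0032 -0.001 ] z 0.0717 jaw yaw 77.3 toolx [ 0.006 -0.002 -1.   ] F [-0.   0.1 -2.4] open 0.348 t 18.05
tcp in planter [ 0.0029 -0.0011] z 0.0711 jaw yaw 77.3 toolx [ 0.005 -0.002 -1.   ] F [ 1.  -0.6 -2.8] open 0.35 t 18.15
```

View pics/w8.png

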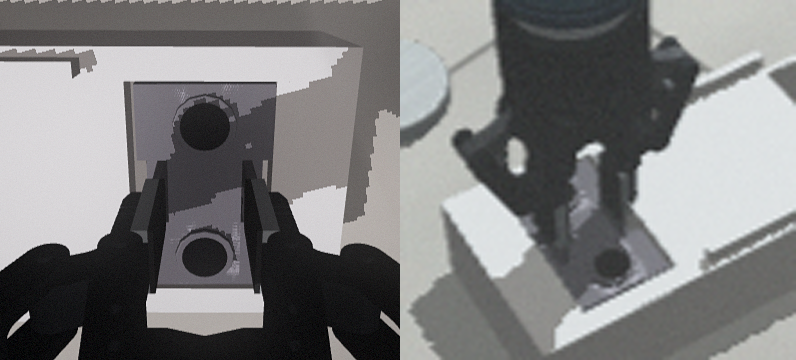

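The pinch is symmetric, with both tabs between the pads, and the opening is stable. I'll lift slowly at first.

Emit:
carry_out:
  motion: [0,0,0,-0.006,0,0,1,0,0,0,-0.01,0,0,1,0,0,0,-0.01,0,0,1,0,0,0,0,0,0,1]

```text
time_s: 18.55
eef_pos: [0.5748, -0.1332, 0.0979]
eef_rot: [-0.078, 0.704, -0.078, -0.702]
wrist_force: [0.0, -1.1, -1.4]
opening: 0.351
```

```bash
python3 -c "
from h import *
pl()
a,P=shot('wrist','w9.png'); find('wrist',P,'cassette'); find('wrist',P,'catch_left_tab');find('wrist',P,'catch_right_tab')
a,P=shot('scene'); find('scene',P,'cassette')
"
```

```text
tcp in planter [ 0.0019 -0.0012] z 0.0979 jaw yaw 77.3 toolx [ 0.003 -0.001 -1.   ] F [ 0.  -1.1 -1.4] open 0.351 t 18.55
wrist cassette [(0.96, [0.5742, -0.1321, 0.0428], [320.0, 267.0])]
wrist catch_left_tab [(0.26, [0.5744, -0.1345, 0.0438], [324.0, 267.0])]
wrist catch_right_tab []
scene cassette [(0.92, [0.5714, -0.1321, 0.0383], [291.0, 299.0]), (0.83, [0.7656, -0.1752, 0.0006], [346.0, 385.0]), (0.68, [0.3049, -0.2565, -0.0025], [169.0, 274.0])]
```

The cassette follows: its origin rose from 0.018 to about 0.042. Continuing the lift.

Emit:
carry_out:
  motion: [0,0,0,-0.02,0,0,1,0,0,0,-0.02,0,0,1,0,0,0,-0.02,0,0,1,0,0,0,-0.016,0,0,1,0,0,0,-0.008,0,0,1,0,0,0,0,0,0,1,0,0,0,0,0,0,1,0,0,0,0,0,0,1,0,0,0,0,0,0,1,0,0,0,0,0,0,1]

```text
time_s: 19.85
eef_pos: [0.571, -0.1315, 0.1756]
eef_rot: [0.08, -0.7, 0.077, 0.706]
wrist_force: [0.1, -0.6, -3.3]
opening: 0.35
```

```bash
python3 -c "
from h import *
pl()
a,P=shot('wrist'); find('wrist',P,'cassette'); find('wrist',P,'shard1')
b,P=shot('scene'); find('scene',P,'cassette'); find('scene',P,'brush'); find('scene',P,'shard1')
c,P=shot('top'); find('top',P,'brush'); find('top',P,'shard1')
for t in ['jar','mug','funnel','lid1','jar_gripper']: find('top',P,t)
cv2.imwrite('pics/fin.png',np.hstack([cv2.resize(a,(400,300)),cv2.resize(b[180:420,120:440],(400,300))]))
pl(); print(ctrl.get_obs()['dq'].round(3))
"
```

```text
tcp in planter [-0.0021 -0.0004] z 0.1756 jaw yaw 77.3 toolx [-0.008  0.004 -1.   ] F [ 0.1 -0.6 -3.3] open 0.35 t 19.85
wrist cassette [(0.92, [0.5679, -0.1328, 0.1233], [326.0, 272.0]), (0.52, [0.3053, -0.2597, -0.0067], [513.0, 438.0])]
wrist shard1 [(0.86, [0.6094, 0.0477, 0.0174], [76.0, 215.0]), (0.79, [0.6433, 0.0377, 0.0156], [71.0, 166.0]), (0.78, [0.5831, 0.05, 0.0112], [91.0, 245.0])]
scene cassette [(0.84, [0.3054, -0.2574, -0.0002], [168.0, 274.0]), (0.68, [0.5706, -0.1295, 0.1177], [290.0, 273.0]), (0.56, [0.7658, -0.1747, 0.0019], [346.0, 385.0])]
scene brush [(0.86, [0.478, -0.3177, -0.0017], [191.0, 338.0]), (0.3, [0.6405, 0.0466, 0.0148], [373.0, 277.0])]
scene shard1 [(0.63, [0.6112, 0.0488, 0.017], [364.0, 269.0]), (0.47, [0.6422, 0.045, 0.014], [373.0, 278.0]), (0.44, [0.5832, 0.0541, 0.0144], [356.0, 261.0])]
top brush [(0.6, [0.4816, -0.3207, -0.0035], [447.0, 256.0]), (0.45, [0.6701, 0.2773, -0.002], [202.0, 175.0])]
top shard1 [(0.62, [0.5848, 0.0506, 0.0138], [293.0, 210.0]), (0.57, [0.6123, 0.0541, 0.0206], [291.0, 198.0]), (0.44, [0.6412, 0.0414, 0.0156], [297.0, 187.0])]
top jar [(0.92, [0.488, 0.3559, -0.0004], [167.0, 249.0])]
top mug [(0.67, [0.6511, -0.4055, -0.0032], [482.0, 186.0]), (0.59, [0.4826, -0.3187, -0.0027], [446.0, 255.0]), (0.52, [0.3606, 0.0489, -0.0014], [292.0, 304.0])]
top funnel [(0.76, [0.6694, 0.2764, -0.0026], [202.0, 176.0])]
top lid1 [(0.59, [0.3626, 0.0501, -0.003], [291.0, 303.0]), (0.58, [0.6711, 0.2765, -0.0024], [202.0, 175.0])]
top jar_gripper [(0.33, [0.5727, -0.1089, 0.1882], [365.0, 204.0])]
tcp in planter [-0.0017 -0.0005] z 0.1764 jaw yaw 77.3 toolx [-0.006  0.004 -1.   ] F [ 0.2  0.6 -2.4] open 0.35 t 20.6
[ 0.001  0.001 -0.     0.002 -0.     0.001]
```

View pics/fin.png

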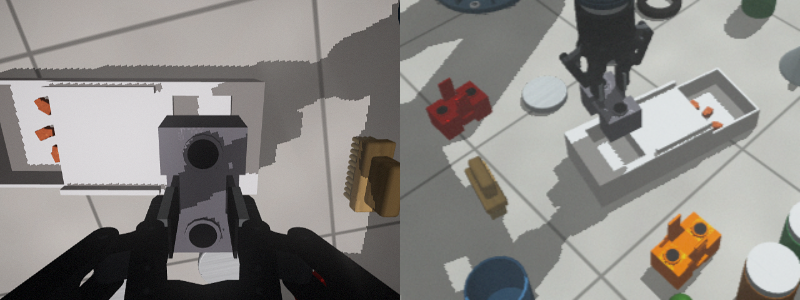

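The cassette is held level with its underside about 6 cm above the deck. The shards are in the tray and the brush is standing. Handing in.

```bash
python3 -c "
from h import *
print(ctrl.hand_in())"
```

```text
the job is handed in; nothing more can be done
None
```

I did the whole job and handed it in at about 20.6 s of the 53 s; no verdict came back.

- **Shards:** I swept all three off the ledge with the brush, never the fingers. The wrist, scene and top cameras all show them in the spill tray, with z at about 0.011 to 0.021 m.
- **Brush:** I stood it back on its bristles on the tiles and let go. It is at about (0.48, -0.32), roughly 3 cm from where it started. Two cameras put its origin within 4 mm of the tiles.
- **Cassette:** I pinched both catches and lifted it out. It is held level and still, with its underside at about 0.12 m, roughly 6 cm above the deck.
- **Bystanders:** The jar, mug and funnel moved no more than about 4 mm, which is measurement noise.

Three checks were unclear or incomplete:

- **Gripper opening:** It read 0.35 on the pinched tabs, where I expected about 0.47 for 40 mm. It stayed steady, and the tabs look pinched evenly in the pictures. I had no direct reading of the catch travel.
- **Grip height:** The final 6 mm of the descent before the pinch did not happen, so I gripped the tabs slightly high. The cassette did not slip during the lift.
- **Last bystander look:** The final top view missed the jar gripper, which may have been hidden by the arm. It only confirmed one of the two lids. The arm did not go near them.

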